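# Cap the sampled vials and send the rack to the stop

### The job

Sampling is over: two of the four vials in the rack still have their yellow flip lids standing open. With the fingertips, push both lids over and press them fully shut, and only then push the rack along its lane until it rests against the red end stop. All four lids must end up shut; do not pick up the rack or any vial, and leave everything else on the table where it is.

Things in the scene. Friction and masses are not known exactly. Their poses are not given: they have to be found in the camera images.
- lane: Fixed metal channel lying on the table, 100 mm wide (its x), 470 mm long (its y), open at the top and at its -y end: floor 4 mm thick, two side rails 18 mm high with 76 mm between them. Origin: centre of its underside, on the table top (z = 0). The rack slides in it along the lane's y. A red stop block, 45 mm high, closes its +y end.
- stop_face (a point): Middle of the red stop's face that the rack meets, 215 mm from the lane's centre along the lane's +y, 30 mm above the table. Axes as the lane's.
- rack: Loose aluminium vial rack in the lane, 72 mm wide (x), 288 mm long (y), 0.3 to 0.65 kg; four vial places along y, 62 mm apart, 1.5 mm play round a vial. Each end is an upright panel, top edge 104 mm above the table. Origin: centre of its underside, 4 mm above the table on the lane floor, 2 mm off each rail. Starts 50 to 110 mm short of the stop; friction under 15 N resists sliding.
- rack_push (a point): Middle of the outer face of the rack's -y end panel, 84 mm above the table: a good spot to push the rack towards +y.
- rack_lead (a point): Middle of the outer face of the rack's +y end panel, 30 mm above the table: it meets the stop face.
- vial_a: Loose white sample vial, 40 mm across, 95 mm tall, 50 g, standing upright in one of the rack's four places (any of them). Origin: centre of its underside, 10 mm above the table. Its yellow flip lid is hinged on its +x side (the lane's +x within 10 deg): the hinge axis runs along the vial's y, 21.5 mm to +x of the vial's axis and 96 mm above its underside.
- lid_a (a joint): Opening angle of vial a's lid, rad: 0 is shut flat on the vial (mechanical limit), 1.57 stands upright, 2.0 leans fully back to the vial's +x. Yellow disc 44 mm across, 5 mm thick, with a tab 54 mm from the hinge; the stiff hinge stays where it is left and yields to under 1 N at the tab. Vials a and b start open (1.2 to 1.85), c and d start shut.
- lid_a_mid (a point): Centre of the outer face of vial a's lid (the top face when shut, then 101 mm above the vial's underside).
- vial_b: Loose white sample vial, 40 mm across, 95 mm tall, 50 g, standing upright in one of the rack's four places (any of them). Origin: centre of its underside, 10 mm above the table. Its yellow flip lid is hinged on its +x side (the lane's +x within 10 deg): the hinge axis runs along the vial's y, 21.5 mm to +x of the vial's axis and 96 mm above its underside.
- lid_b (a joint): Opening angle of vial b's lid, rad: 0 is shut flat on the vial (mechanical limit), 1.57 stands upright, 2.0 leans fully back to the vial's +x. Yellow disc 44 mm across, 5 mm thick, with a tab 54 mm from the hinge; the stiff hinge stays where it is left and yields to under 1 N at the tab. Vials a and b start open (1.2 to 1.85), c and d start shut.
- lid_b_mid (a point): Centre of the outer face of vial b's lid (the top face when shut, then 101 mm above the vial's underside).
- vial_c: Loose white sample vial, 40 mm across, 95 mm tall, 50 g, standing upright in one of the rack's four places (any of them). Origin: centre of its underside, 10 mm above the table. Its yellow flip lid is hinged on its +x side (the lane's +x within 10 deg): the hinge axis runs along the vial's y, 21.5 mm to +x of the vial's axis and 96 mm above its underside.
- lid_c (a joint): Opening angle of vial c's lid, rad: 0 is shut flat on the vial (mechanical limit), 1.57 stands upright, 2.0 leans fully back to the vial's +x. Yellow disc 44 mm across, 5 mm thick, with a tab 54 mm from the hinge; the stiff hinge stays where it is left and yields to under 1 N at the tab. Vials a and b start open (1.2 to 1.85), c and d start shut.
- lid_c_mid (a point): Centre of the outer face of vial c's lid (the top face when shut, then 101 mm above the vial's underside).
- vial_d: Loose white sample vial, 40 mm across, 95 mm tall, 50 g, standing upright in one of the rack's four places (any of them). Origin: centre of its underside, 10 mm above the table. Its yellow flip lid is hinged on its +x side (the lane's +x within 10 deg): the hinge axis runs along the vial's y, 21.5 mm to +x of the vial's axis and 96 mm above its underside.
- lid_d (a joint): Opening angle of vial d's lid, rad: 0 is shut flat on the vial (mechanical limit), 1.57 stands upright, 2.0 leans fully back to the vial's +x. Yellow disc 44 mm across, 5 mm thick, with a tab 54 mm from the hinge; the stiff hinge stays where it is left and yields to under 1 N at the tab. Vials a and b start open (1.2 to 1.85), c and d start shut.
- lid_d_mid (a point): Centre of the outer face of vial d's lid (the top face when shut, then 101 mm above the vial's underside).
- spare_1: Spare shut vial with yellow lid standing on the table on the robot's side of the lane, 44 mm across, 101 mm tall. Bystander; origin at the centre of its underside.
- spare_2: Another spare shut vial like spare_1, on the robot's side of the lane. Bystander; origin at the centre of its underside.
- reagent: Amber reagent bottle, 60 mm across, 130 mm tall, beyond the stop end of the lane. Bystander; origin at the centre of its underside.
- jar: White jar with blue cap, 68 mm across, 75 mm tall, beyond the stop end of the lane. Bystander; origin at the centre of its underside.
- beaker: Glass beaker, 64 mm across, 75 mm tall, beyond the open end of the lane. Bystander; origin at the centre of its underside.
- marker: Blue marker pen lying on the table, 14 mm thick, 134 mm long at most; beyond the open end of the lane. Bystander; origin underneath its middle.

How it is judged (in metres and radians):
On the way, in this order (a step that is already met when the one before it is completed fails the run):
1. all four lids are pressed shut while the rack is still short of the stop (value of joint each of lid_a, lid_b, lid_c, lid_d below 0.1 rad and y of rack_lead in the frame of stop_face below -0.02 m), for 0.2 s.
2. the rack is pushed against the red stop (y of rack_lead in the frame of stop_face above -0.005 m), for 0.2 s.
At the end, for the whole second after the job is handed in: All four lids within 0.10 rad of shut; the rack's leading end within 5 mm of the stop face, flat in the lane (underside under 10 mm above the table, aligned within 0.06 rad) and at rest; every vial standing in its place in the rack (underside under 16 mm above the table, within 0.12 rad of upright) (value of joint each of lid_a, lid_b, lid_c, lid_d below 0.1 rad and y of rack_lead in the frame of stop_face above -0.005 m and height (world z) of each of vial_a, vial_b, vial_c, vial_d below 0.016 m and angle between each of vial_a, vial_b, vial_c, vial_d's own z axis and vertical below 0.12 rad and height (world z) of rack below 0.01 m and angle between rack's own z axis and vertical below 0.04 rad and angle between the y axis of rack and the y axis of lane, either way round below 0.06 rad and linear speed of rack below 0.01 m/s); the robot touches nothing.
It fails at once if the rack is lifted or tipped (height (world z) of rack above 0.016 m or angle between rack's own z axis and vertical above 0.12 rad).
It fails at once if a vial is lifted more than 12 mm or tipped (height (world z) of any of vial_a, vial_b, vial_c, vial_d above 0.022 m or angle between any of vial_a, vial_b, vial_c, vial_d's own z axis and vertical above 0.3 rad).
It fails at once if a bystander is moved more than 30 mm (distance of any of spare_1, spare_2, reagent, jar, beaker, marker from where it was at the start of the episode above 0.03 m).
It also fails if it takes over 48 s, if anything falls off the work surface, if the arm or the gripper's body presses on something with over 40 N, if the wrist force passes 120 N, or if a joint passes its speed limit or range.

### The arm

A 6-joint arm with a two-finger parallel gripper is mounted at the origin on the work surface. World frame = base frame: x ahead of the robot, y to its left, z up, the work surface at z = 0. Lengths are in mm, angles in degrees, forces in N, time in s.
With the tool pointing down it reaches from about 350 to 850 mm from the base axis. Payload 8.1 kg.
Tool frame: the origin (TCP) lies midway between the tips of the shut fingers; the grasp point (between the pads) lies 19 mm behind it; z points along the fingers, x is the direction in which the jaws open and shut, and the axes are right-handed (so a half turn about z gives the same grasp; the last joint's range is limited). The gripper opens to 85 mm and grips with 20 to 120 N. Pads are 22 mm wide; open, the fingers measure 114 mm over their backs; the gripper's body (76 mm by 85 mm) begins 54 mm behind the grasp point. The pads swing forward as they close: fully open they stand 13 mm farther back than shut.
Start: joints at [58.82, 7.471, 85.268, -0, 87.261, -4.893], TCP at [265.704, 537.965, 231.292] pointing down, gripper open.
Joint ranges: [-169.43, 169.43], [-51.17, 129.36], [1.28, 143.12], [-76.62, 256.62], [0, 156.53], [-152.29, 152.29]. Speed limits (degrees/s): [136.94, 136.94, 159.86, 180, 180, 180].

### API

Orientations are given as [roll, pitch, yaw] about the fixed x, y, z axes, in that order (R = Rz(yaw) Ry(pitch) Rx(roll)).
In Python, from bench import monitor, cams, r gives the robot as it stands.
- The arm moves only by the tool jog_arm, never from a script. Its arguments are lists of equal length, an entry for each row: "offset": the shift along the tool's x, y, z in mm, a list of three; "delta_rot": the turn, a rotation vector about the tool's x, y, z in degrees, a list of three; "jaw": the opening in per cent of the stroke, from 0 (shut) to 100 (fully open). In form: {"offset": [[x, y, z], ...], "delta_rot": [[rx, ry, rz], ...], "jaw": [jaw, ...]}. A call has 1 to 20 rows; each row shifts and turns the pose as measured when the row begins, along the tool's axes as they then stand; what a row does not reach is not made up. A row lasts 1/10 s, in which the tool goes at most 50 mm and 8.59 degrees, less where a joint would pass 70% of its speed; a pose out of reach is approached as far as the arm can. A call is refused whole if a number of a shift passes 50 or a number of a turn 8.59, either way. A call with a gripper value outside its range is refused whole. The fingers move at their own pace and stop on an object; "newtons" is the grip in N (left out, the last holds). Time passes only in rows, so rows that do not move let the fingers close. It gives the time, the measured TCP pose, the force and the opening at its end, in the units of the state.
- monitor.sense(): the state, without advancing time (a new reading comes with each control period).
- cams.snapshot(name): name is "side" or "top"; returns (picture, depth): 480x640x3 uint8, red, green, blue; 480x640 float32, mm along the optical axis (not along the pixel's ray), 0 where there is no reading.
- cams.camera_model(name): a dict with "K" (3x3 intrinsics, pixels), "camera_from_world" (4x4, takes a point from world to camera coordinates). Camera axes: x right, y down, z forward; pixel columns grow to the right and rows downward; lengths in mm; the calibration is good to about 2 mm. A picture is of the moment at which its call begins. camera_model takes no time and is no camera call.
- r.hand_in(): hands the job in, once; it reports no verdict.
The state is a dict: "time": time; "joint_pos": joint angles; "qd": joint speeds; "joint_efforts": joint torques, N m; "tool_pos": TCP position; "tcp_rot": TCP orientation; "ft_force": force on the tool from outside, world axes, zero at the start; "wrist_torque": the same for the moment, N m; "finger_gap": finger opening in mm.
Only numpy, scipy, OpenCV 4.12 (cv2) and the standard library are available. Lean on these libraries where they do the work, as an engineer would, in place of code of your own. Each camera call takes 0.05 s, during which the arm holds its last target.

## Working session

There is one attempt and no reset: what is moved stays moved. The work goes in short steps, Python scripts to look and compute and a tool call to move; the robot and the scene stay as the last step left them, time stands still between calls to the robot, and variables do not carry over. Pictures are saved under pics/ and viewed, and the job is handed in when it is done.

Besides the shell and the picture viewer there is one more tool, called after "Request:" by a JSON object that holds its "api" and its "payload", one argument or row to a line. jog_arm: Moves the arm, as the interface text tells. Its arguments: {"type":"object","properties":{"offset":{"type":"array","items":{"type":"array","items":{"type":"number"}}},"delta_rot":{"type":"array","items":{"type":"array","items":{"type":"number"}}},"jaw":{"type":"array","items":{"type":"number"}},"newtons":{"type":"number"}},"required":["offset","delta_rot","jaw"]}

```bash
mkdir -p pics; ls
python3 - <<'E'
from bench import monitor, cams, r
import cv2,numpy as np
s=monitor.sense(); print(s)
for n in("side","top"):
    p,d=cams.snapshot(n); cv2.imwrite(f"pics/{n}0.png",p[:,:,::-1]); np.savez(f"{n}0.npz",p=p,d=d)
    print(n,cams.camera_model(n))
E
```

```text
pics
{'time': 0.0, 'joint_pos': array([ 5.88220099e+01,  7.51576660e+00,  8.53314806e+01,  8.23944311e-04,
        8.72594324e+01, -4.89382074e+00]), 'qd': array([-0.01952171, -0.07091488, -0.03328568, -0.04778769, -0.00346327,
        0.02290267]), 'joint_efforts': array([-1.68563707e-03, -5.69366241e+01, -5.00563467e+01, -5.18010565e-04,
        1.43600022e-02,  7.51591301e-05]), 'tool_pos': array([265.38896604, 537.49881875, 230.21645077]), 'tcp_rot': array([-1.79990079e+02,  1.06220528e-01,  6.37157997e+01]), 'ft_force': array([ 1.3303026 , -0.30391793, -0.08931336]), 'wrist_torque': array([0.03106258, 0.04100463, 0.05064051]), 'finger_gap': 85.47692181846519}
side {'K': array([[564.66687629,   0.        , 318.48937184],
       [  0.        , 564.66687629, 246.55816414],
       [  0.        ,   0.        ,   1.        ]]), 'camera_from_world': array([[ 9.72636555e-01, -2.31885325e-01, -1.43988918e-02,
        -4.77071153e+02],
       [-1.83747040e-01, -7.29834428e-01, -6.58466957e-01,
         1.26612812e+02],
       [ 1.42180017e-01,  6.43094786e-01, -7.52471885e-01,
         1.44555967e+03],
       [ 0.00000000e+00,  0.00000000e+00,  0.00000000e+00,
         1.00000000e+00]])}
top {'K': array([[568.35333575,   0.        , 324.46486435],
       [  0.        , 568.35333575, 240.04998668],
       [  0.        ,   0.        ,   1.        ]]), 'camera_from_world': array([[ 2.42478764e-02, -9.99494066e-01,  2.05828129e-02,
        -5.01561783e+01],
       [-9.91197337e-01, -2.67169000e-02, -1.29668989e-01,
         4.81027972e+02],
       [ 1.30153294e-01, -1.72574317e-02, -9.91343685e-01,
         1.51049480e+03],
       [ 0.00000000e+00,  0.00000000e+00,  0.00000000e+00,
         1.00000000e+00]])}
```

View pics/side0.png

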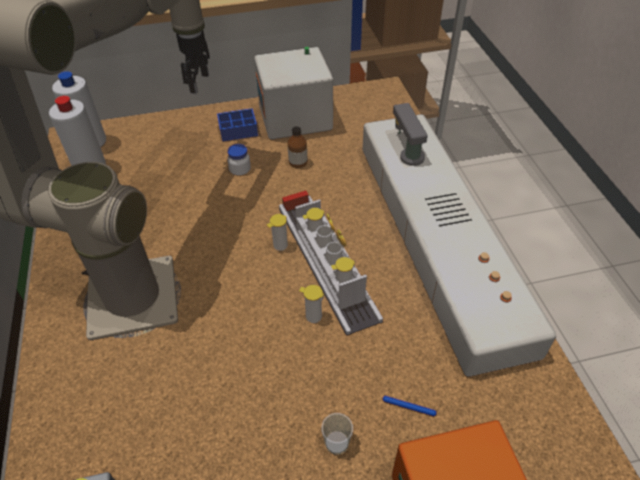

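View pics/top0.png

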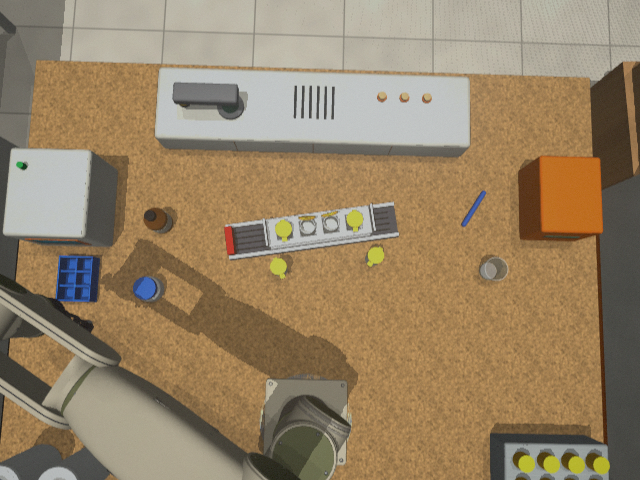

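The middle two vials, at about (307,225) and (331,223) in the top view, are open. The end vials are shut, and the red stop is at (229,240). Next I'll zoom in and measure.

```bash
cat > h.py <<'E'
import numpy as np,cv2
from bench import monitor,cams,r
def ray(n,uv):
    m=cams.camera_model(n);T=m["camera_from_world"];K=m["K"]
    R,t=T[:3,:3],T[:3,3]; o=-R.T@t; d=R.T@np.linalg.inv(K)@np.array([uv[0],uv[1],1.]); return o,d
def onz(n,uv,z):
    o,d=ray(n,uv); return o+d*(z-o[2])/d[2]
def tri(a,b):
    o1,d1=ray("side",a);o2,d2=ray("top",b)
    A=np.stack([d1,-d2],1);k=np.linalg.lstsq(A,o2-o1,rcond=None)[0]
    p,q=o1+d1*k[0],o2+d2*k[1];return (p+q)/2,np.linalg.norm(p-q)
def dep(n,d):
    m=cams.camera_model(n);T=m["camera_from_world"];K=m["K"];v,u=np.mgrid[:480,:640]
    P=np.stack([(u-K[0,2])/K[0,0]*d,(v-K[1,2])/K[1,1]*d,d],-1)
    return (P-T[:3,3])@T[:3,:3]
def snap(tag):
    o={}
    for n in("side","top"):
        p,d=cams.snapshot(n);o[n]=(p,d)
        np.savez(f"{n}{tag}.npz",p=p,d=d)
    return o
def load(tag): return {n:(np.load(f"{n}{tag}.npz")["p"],np.load(f"{n}{tag}.npz")["d"]) for n in("side","top")}
def crop(o,tag):
    a=o["top"][0][190:290,210:410];b=o["side"][0][180:340,255:400]
    cv2.imwrite(f"pics/ct{tag}.png",cv2.resize(a,None,fx=4,fy=4,interpolation=cv2.INTER_CUBIC)[:,:,::-1])
    cv2.imwrite(f"pics/cs{tag}.png",cv2.resize(b,None,fx=3.7,fy=3.7,interpolation=cv2.INTER_CUBIC)[:,:,::-1])
def blobs(p,lo,hi,amin=15):
    h=cv2.cvtColor(p,cv2.COLOR_RGB2HSV);m=cv2.inRange(h,lo,hi)
    n,l,s,c=cv2.connectedComponentsWithStats(m);return l,[(i,c[i].round(1),s[i]) for i in range(1,n) if s[i,4]>=amin]
E
python3 - <<'E'
from h import *
o=load("0");crop(o,"0")
for n in o:
    p,d=o[n];W=dep(n,d)
    for nm,lo,hi in(("yel",(22,150,90),(35,255,255)),("red",(0,150,80),(6,255,255)),("red2",(174,150,80),(180,255,255))):
        l,b=blobs(p,lo,hi)
        for i,c,s in b:
            q=W[(l==i)&(d>0)]
            print(n,nm,c,s,np.median(q,0).round(0),q.min(0).round(),q.max(0).round())
E
```

```text
side yel [314.1 213.7] [304 208  20  12 163] [496.  68. 109.] [469.  46. 103.] [522.  89. 116.]
side yel [276.7 220.2] [267 214  19  13 178] [399.  77. 100.] [371.  55.  -5.] [421. 204. 105.]
side yel [343.6 264.2] [332 258  22  13 199] [ 527. -117.  110.] [ 498. -140.  102.] [552. -96. 115.]
side yel [311.7 291.8] [299 285  24  15 249] [ 435. -171.  100.] [ 407. -193.    2.] [ 474. -107.  106.]
side red [ 62.2 101.2] [ 55  96  14  15 120] [-120.  539.  249.] [-139.  523.  222.] [-102.  570.  253.]
side red [294.8 196.7] [283 191  25  12 158] [471. 213.  43.] [437. 198.  32.] [509. 230.  49.]
top yel [354.4 219.6] [347 211  16  20 214] [ 528. -112.  111.] [ 500. -133.  102.] [550. -93. 120.]
top yel [328.9 213.9] [324 212  11   5  21] [533. -45. 147.] [529. -58. 140.] [540. -33. 161.]
top yel [305.8 217.7] [301 216  11   4  26] [523.  13. 146.] [517.  -1. 120.] [532.  25. 162.]
top yel [283.2 229.3] [276 220  16  21 216] [497.  71. 111.] [469.  50. 102.] [522.  90. 119.]
top yel [375.1 255.3] [368 247  16  20 237] [ 437. -168.  100.] [ 409. -198.   -4.] [ 471. -150.  111.]
top yel [278.1 266.7] [270 258  17  21 232] [402.  81. 100.] [372.  61.  -4.] [433. 110. 107.]
top yel [525.7 463.1] [517 454  18  18 228] [ -58. -528.  159.] [ -76. -549.  145.] [ -39. -509.  167.]
top yel [550.6 463.7] [540 455  20  18 230] [ -58. -588.  159.] [ -79. -610.  141.] [ -39. -569.  166.]
top yel [575.6 464.2] [567 455  18  18 228] [ -58. -648.  159.] [ -76. -670.  145.] [ -40. -630.  168.]
top yel [600.7 464.7] [593 456  17  18 226] [ -58. -708.  158.] [ -245. -1151.  -674.] [ -39. -690.  167.]
top red [229.  240.4] [224 227  11  28 200] [473. 219.  45.] [436. 203.  34.] [510. 235.  54.]
```

```bash
ls pics
```

```text
cs0.png
ct0.png
side0.png
top0.png
```

View pics/ct0.png

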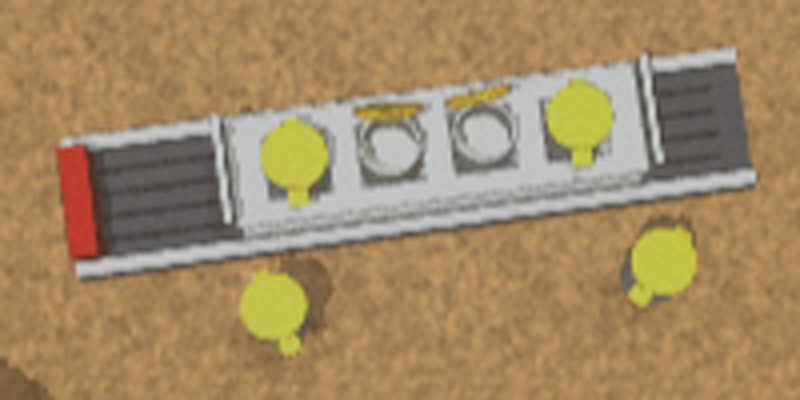

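View pics/cs0.png

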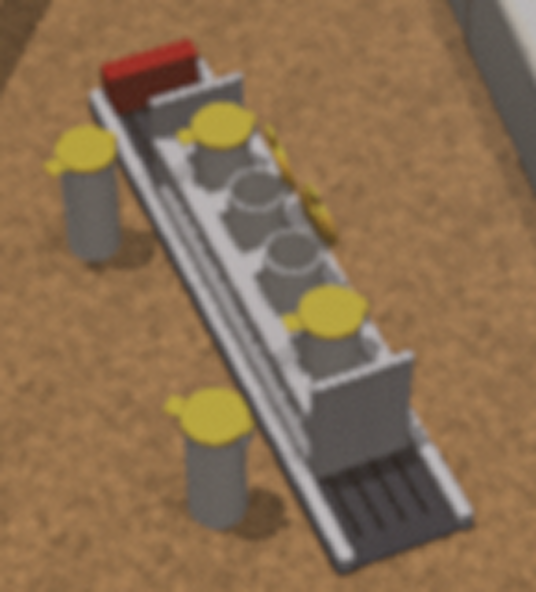

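Request:
{"api": "jog_arm", "payload": {
  "offset": [
    [0,0,0],
    [0,0,0],
    [0,0,0],
    [0,0,0],
    [0,0,0],
    [0,0,0],
    [0,0,0]
  ],
  "delta_rot": [
    [0,0,8],
    [0,0,8],
    [0,0,8],
    [0,0,8],
    [0,0,8],
    [0,0,8],
    [0,0,6]
  ],
  "jaw": [0,0,0,0,0,0,0]
}}

```text
time: 0.8
tool_pos: [264.2, 535.4, 225.7]
tcp_rot: [179.6, 0.4, 7.7]
ft_force: [-0.4, -0.7, 0.5]
finger_gap: 0.0
```

Run:
```python
from h import *
print(monitor.sense()["tcp_rot"],monitor.sense()["tool_pos"],monitor.sense()["finger_gap"])
o=load("0")
# lane angle from rails & red: top-facing points at rail height using top depth
p,d=o["top"];W=dep("top",d)
a=.167;ex=np.array([np.cos(a),np.sin(a)]);ey=np.array([-ex[1],ex[0]]);O=np.array([513.5,-22])
L=np.stack([(W[...,:2]-O)@ex,(W[...,:2]-O)@ey,W[...,2]],-1)
# bright shut lids etc. yellow (wide mask) in lane coordinates
for n in o:
    p,d=o[n];W=dep(n,d);L=np.stack([(W[...,:2]-O)@ex,(W[...,:2]-O)@ey,W[...,2]],-1)
    h=cv2.cvtColor(p,cv2.COLOR_RGB2HSV);m=cv2.inRange(h,(18,150,60),(35,255,255))>0
    for lo,hi in((-125,-62),(-62,0),(0,62),(62,125)):
        q=L[m&(d>0)&(abs(L[...,0])<70)&(L[...,1]>lo)&(L[...,1]<hi)&(L[...,2]>90)]
        print(n,len(q),np.percentile(q,[5,50,95],axis=0).round())
```

```text
[179.562319     0.35219705   7.67570592] [264.16274465 535.42490729 225.70745171] 0.011871921107776188
side 197 [[ -25. -113.  106.]
 [  -2.  -95.  110.]
 [  17.  -80.  114.]]
side 60 [[ 11. -50. 125.]
 [ 15. -39. 140.]
 [ 20. -24. 156.]]
side 31 [[  9.   8. 127.]
 [ 12.  18. 143.]
 [ 15.  31. 157.]]
side 162 [[-24.  74. 105.]
 [ -2.  91. 109.]
 [ 18. 108. 114.]]
top 213 [[ -24. -108.  105.]
 [  -0.  -92.  111.]
 [  17.  -76.  116.]]
top 26 [[ 13. -42. 139.]
 [ 17. -27. 146.]
 [ 19. -12. 161.]]
top 36 [[ 10.  16. 123.]
 [ 16.  33. 143.]
 [ 21.  48. 159.]]
top 215 [[-23.  78. 106.]
 [ -0.  94. 111.]
 [ 18. 110. 116.]]
```

Request:
{"api": "jog_arm", "payload": {
  "offset": [
    [0,0,0],
    [14.5,37.3,-0.5],
    [14.5,37.3,-0.5],
    [14.5,37.3,-0.5],
    [14.5,37.3,-0.5],
    [14.5,37.3,-0.5],
    [14.5,37.3,-0.5],
    [14.5,37.3,-0.5],
    [14.5,37.3,-0.5],
    [14.5,37.3,-0.5],
    [14.5,37.3,-0.5],
    [14.5,37.3,-0.5],
    [14.5,37.3,-0.5],
    [14.5,37.3,-0.5],
    [14.5,37.3,-0.5],
    [14.5,37.3,-0.5]
  ],
  "delta_rot": [
    [0,0,-2],
    [0,0,0],
    [0,0,0],
    [0,0,0],
    [0,0,0],
    [0,0,0],
    [0,0,0],
    [0,0,0],
    [0,0,0],
    [0,0,0],
    [0,0,0],
    [0,0,0],
    [0,0,0],
    [0,0,0],
    [0,0,0],
    [0,0,0]
  ],
  "jaw": [0,0,0,0,0,0,0,0,0,0,0,0,0,0,0,0]
}}

```text
time: 2.4
tool_pos: [600.3, 17.1, 231.0]
tcp_rot: [179.6, 0.7, 15.1]
ft_force: [0.8, 1.0, 0.8]
finger_gap: -0.6
```

Request:
{"api": "jog_arm", "payload": {
  "offset": [
    [0,-2,0],
    [-5,-2,20],
    [-5,-2,30],
    [-5,-1,30],
    [0,0,0],
    [0,0,0]
  ],
  "delta_rot": [
    [0,0,5.5],
    [0,0,0],
    [0,0,0],
    [0,0,0],
    [0,0,0],
    [0,0,0]
  ],
  "jaw": [0,0,0,0,0,0]
}}

```text
time: 3.0
tool_pos: [585.7, 13.3, 148.2]
tcp_rot: [179.4, 0.7, 10.7]
ft_force: [0.5, -0.7, 0.2]
finger_gap: 0.1
```

```bash
cat >> h.py <<'E'
a_=.167;ex=np.array([np.cos(a_),np.sin(a_)]);ey=np.array([-ex[1],ex[0]]);O=np.array([513.5,-22])
def where():
    s=monitor.sense();t=s["tool_pos"];print("lane",((t[:2]-O)@ex).round(1),((t[:2]-O)@ey).round(1),"z",t[2].round(1),s["tcp_rot"].round(1),s["ft_force"].round(1),s["time"])
E
python3 - <<'E'
from h import *
where();o=snap("1");crop(o,"1");where()
E
```

```text
lane 77.1 22.8 z 148.2 [179.4   0.7  10.7] [ 0.5 -0.7  0.2] 3.0
lane 77.4 22.8 z 148.7 [179.4   0.7  10.6] [-0.1  0.4  0.4] 3.1
```

View pics/cs1.png

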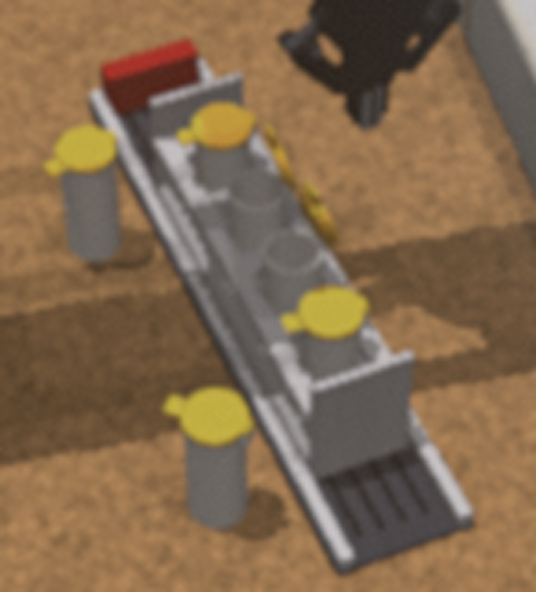

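View pics/ct1.png

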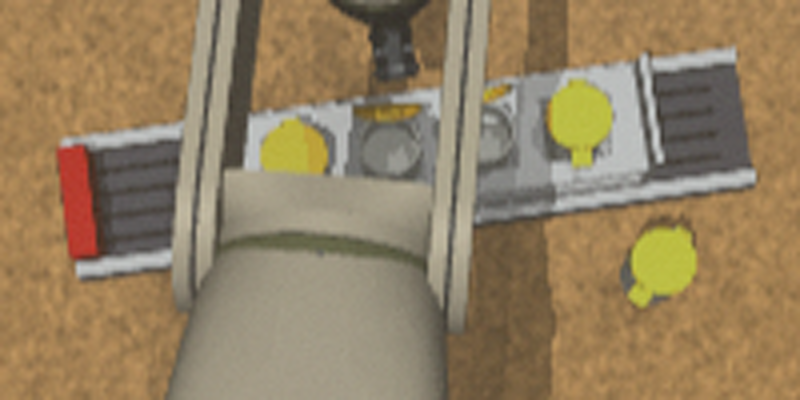

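The fingertip, at about (395,75) in the top crop, stands just behind the stop-side open lid at (388,110). I'll sweep it over along an arc about the hinge.

Request:
{"api": "jog_arm", "payload": {
  "offset": [
    [-10,-3,4],
    [-10,-3,4],
    [-10,0,0],
    [-8,0,0],
    [-6,0,0],
    [-6,0,1],
    [-6,0,2],
    [-5,0,2]
  ],
  "delta_rot": [
    [0,0,0],
    [0,0,0],
    [0,0,0],
    [0,0,0],
    [0,0,0],
    [0,0,0],
    [0,0,0],
    [0,0,0]
  ],
  "jaw": [0,0,0,0,0,0,0,0]
}}

```text
time: 3.9
tool_pos: [526.4, 7.1, 143.7]
tcp_rot: [179.2, -0.0, 10.8]
ft_force: [-0.5, -0.4, 0.8]
finger_gap: 0.0
```

Run:
```python
from h import *
where();o=snap("2");crop(o,"2")
```

```text
lane 17.6 26.5 z 143.7 [179.2  -0.   10.8] [-0.5 -0.4  0.8] 3.9
```

View pics/cs2.png

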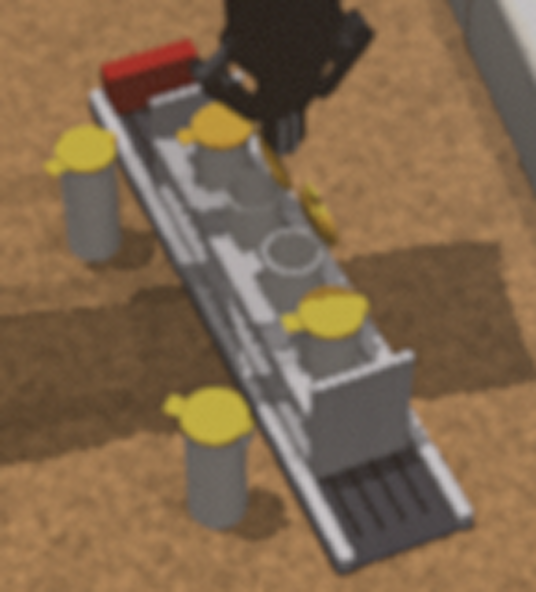

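Request:
{"api": "jog_arm", "payload": {
  "offset": [
    [-5,-1,5],
    [-5,-1,5],
    [-5,-1,5],
    [-4,0,5]
  ],
  "delta_rot": [
    [0,0,0],
    [0,0,0],
    [0,0,0],
    [0,0,0]
  ],
  "jaw": [0,0,0,0]
}}

```text
time: 4.4
tool_pos: [506.3, 6.2, 122.1]
tcp_rot: [179.2, -0.0, 10.8]
ft_force: [-0.1, 0.2, 0.3]
finger_gap: -0.1
```

Run:
```python
from h import *
where();o=snap("3");crop(o,"3")
```

```text
lane -2.4 29.0 z 122.1 [179.2  -0.   10.8] [-0.1  0.2  0.3] 4.4
```

View pics/cs3.png

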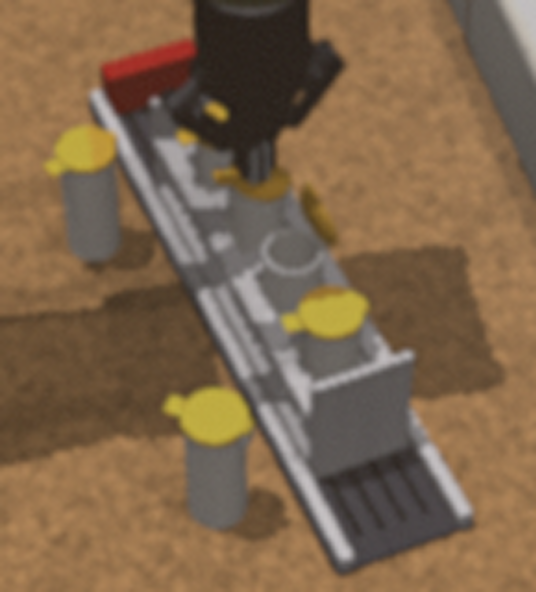

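View pics/ct3.png

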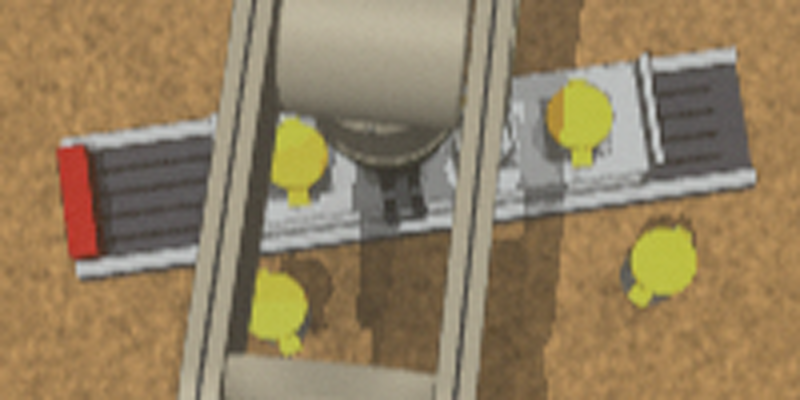

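The lid is nearly over, at (255,182) in the side crop. I'll press it down now.

Request:
{"api": "jog_arm", "payload": {
  "offset": [
    [0,0,4],
    [0,0,4],
    [0,0,3],
    [0,0,2],
    [0,0,2]
  ],
  "delta_rot": [
    [0,0,0],
    [0,0,0],
    [0,0,0],
    [0,0,0],
    [0,0,0]
  ],
  "jaw": [0,0,0,0,0]
}}

```text
time: 5.0
tool_pos: [508.4, 5.8, 111.5]
tcp_rot: [179.2, -0.2, 10.8]
ft_force: [-9.4, 0.7, 21.3]
finger_gap: -0.2
```

The lid is shut: 21 N of contact at z 111.5. On to the next one.

Request:
{"api": "jog_arm", "payload": {
  "offset": [
    [0,0,-10],
    [0,0,-25],
    [0,0,-30],
    [25,20,0],
    [25,20,0],
    [20,20,0],
    [0,0,20],
    [0,0,18],
    [0,0,0]
  ],
  "delta_rot": [
    [0,0,0],
    [0,0,0],
    [0,0,0],
    [0,0,0],
    [0,0,0],
    [0,0,0],
    [0,0,0],
    [0,0,0],
    [0,0,0]
  ],
  "jaw": [0,0,0,0,0,0,0,0,0]
}}

```text
time: 5.9
tool_pos: [595.2, -41.7, 145.1]
tcp_rot: [179.0, -0.7, 10.9]
ft_force: [-0.1, -0.3, 0.2]
finger_gap: 0.0
```

Run:
```python
from h import *
where();o=snap("4");crop(o,"4")
```

```text
lane 77.3 -33.0 z 145.1 [179.   -0.7  10.9] [-0.1 -0.3  0.2] 5.9
```

View pics/cs4.png

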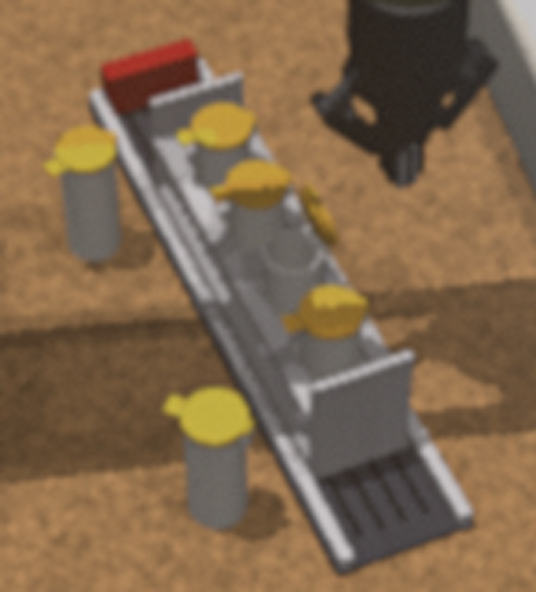

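View pics/ct4.png

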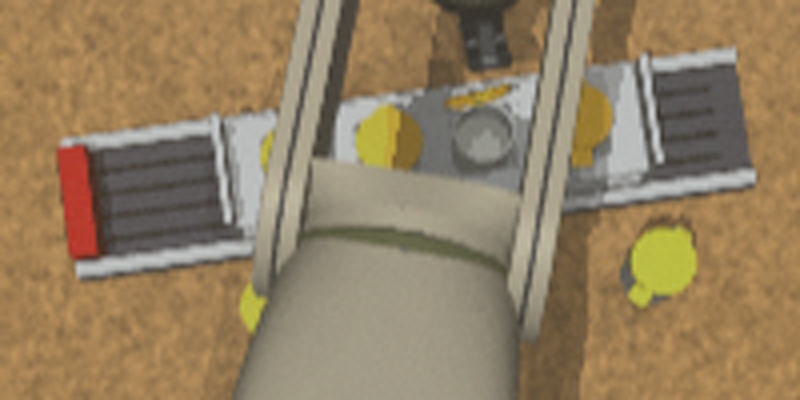

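The first lid is shut, at (255,185) in the side crop, and the fingertip now stands behind the second. Same sweep again.

Request:
{"api": "jog_arm", "payload": {
  "offset": [
    [-10,-1,3],
    [-10,-1,3],
    [-10,0,0],
    [-8,0,0],
    [-6,0,0],
    [-6,0,1],
    [-6,0,2],
    [-5,0,2],
    [-5,0,4],
    [-5,0,5],
    [-5,0,5],
    [-4,0,5]
  ],
  "delta_rot": [
    [0,0,0],
    [0,0,0],
    [0,0,0],
    [0,0,0],
    [0,0,0],
    [0,0,0],
    [0,0,0],
    [0,0,0],
    [0,0,0],
    [0,0,0],
    [0,0,0],
    [0,0,0]
  ],
  "jaw": [0,0,0,0,0,0,0,0,0,0,0,0]
}}

```text
time: 7.2
tool_pos: [515.7, -56.2, 120.5]
tcp_rot: [178.8, -1.4, 11.0]
ft_force: [0.2, -0.9, 0.2]
finger_gap: 0.2
```

Run:
```python
from h import *
where();o=snap("5");crop(o,"5")
```

```text
lane -3.5 -34.1 z 120.5 [178.8  -1.4  11. ] [ 0.2 -0.9  0.2] 7.2
```

View pics/cs5.png

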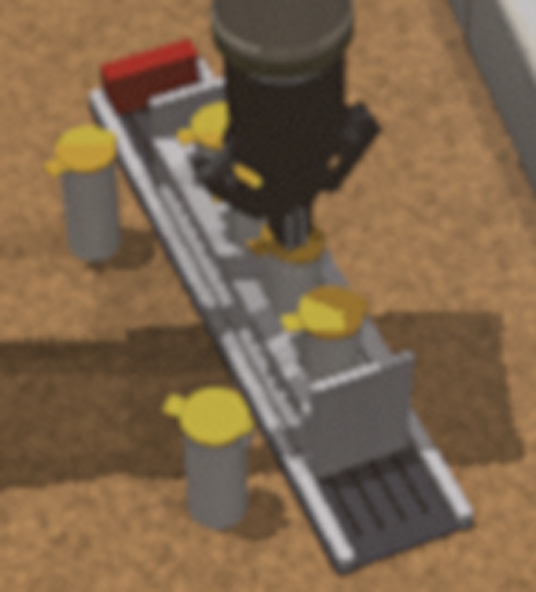

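The second lid is folded over under the fingertip at (290,240). I'll press it, lift, and move clear over the -y end.

Request:
{"api": "jog_arm", "payload": {
  "offset": [
    [0,0,4],
    [0,0,4],
    [0,0,2],
    [0,0,2],
    [0,0,1]
  ],
  "delta_rot": [
    [0,0,0],
    [0,0,0],
    [0,0,0],
    [0,0,0],
    [0,0,0]
  ],
  "jaw": [0,0,0,0,0]
}}

```text
time: 7.8
tool_pos: [518.3, -56.9, 112.1]
tcp_rot: [178.7, -1.5, 11.0]
ft_force: [-6.4, 0.8, 9.3]
finger_gap: -0.1
```

Request:
{"api": "jog_arm", "payload": {
  "offset": [
    [0,0,2],
    [0,0,1],
    [0,0,-10],
    [0,0,-25],
    [0,0,-30],
    [0,35,0],
    [0,35,0],
    [0,40,0],
    [0,40,0],
    [0,0,0]
  ],
  "delta_rot": [
    [0,0,0],
    [0,0,0],
    [0,0,0],
    [0,0,0],
    [0,0,0],
    [0,0,1.4],
    [0,0,0],
    [0,0,0],
    [0,0,0],
    [0,0,0]
  ],
  "jaw": [0,0,0,0,0,0,0,0,0,0]
}}

```text
time: 8.8
tool_pos: [546.7, -207.5, 187.1]
tcp_rot: [178.5, -1.9, 9.9]
ft_force: [-0.3, -0.1, -0.5]
finger_gap: -0.0
```

Run:
```python
from h import *
where();o=snap("6");crop(o,"6")
for n in o:
    p,d=o[n];W=dep(n,d);L=np.stack([(W[...,:2]-O)@ex,(W[...,:2]-O)@ey,W[...,2]],-1)
    h=cv2.cvtColor(p,cv2.COLOR_RGB2HSV);m=cv2.inRange(h,(15,150,60),(35,255,255))>0
    for lo,hi in((-125,-62),(-62,0),(0,62),(62,125)):
        q=L[m&(d>0)&(abs(L[...,0])<60)&(L[...,1]>lo)&(L[...,1]<hi)&(L[...,2]>90)]
        # plane slope of z against lane x gives opening
        s=np.linalg.lstsq(np.c_[q,np.ones(len(q))][:,[0,1,3]],q[:,2],rcond=None)[0] if len(q)>5 else None
        if len(q):print(n,len(q),np.median(q,0).round(1),"slope",s)
```

```text
lane 1.9 -188.4 z 187.1 [178.5  -1.9   9.9] [-0.3 -0.1 -0.5] 8.8
side 141 [ -7.8 -97.2 109.7] slope [-3.92825124e-02 -8.56208838e-02  1.00955559e+02]
side 154 [ -3.7 -32.6 109.7] slope [ 2.85011281e-02 -7.15598638e-02  1.07432875e+02]
side 170 [ -2.2  29.3 109.6] slope [-5.27149002e-03 -7.68944407e-02  1.11811926e+02]
side 162 [ -1.7  90.1 109.7] slope [-5.90265920e-03 -2.67622497e-02  1.12112391e+02]
top 141 [  4.3 -87.  110.5] slope [-1.99762580e-02  3.08345285e-02  1.13551063e+02]
top 214 [  0.5 -30.5 110.1] slope [1.03907143e-02 1.03243609e-02 1.10647883e+02]
top 209 [  0.2  32.5 110.5] slope [-1.06897171e-03  1.61360608e-02  1.09965065e+02]
top 216 [ -0.7  93.9 110.6] slope [-1.16317315e-03  9.78600416e-03  1.09831356e+02]
```

View pics/cs6.png

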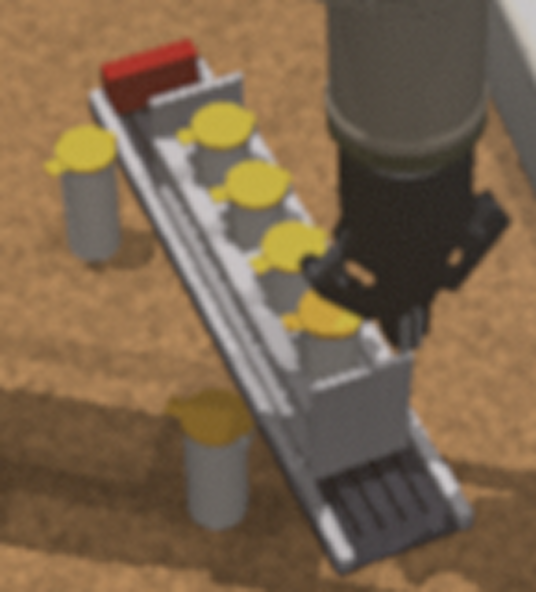

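View pics/ct6.png

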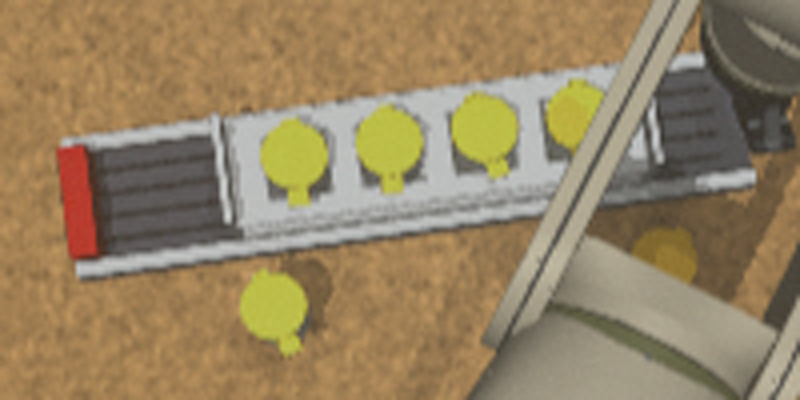

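All four lids are shut: tops level at about 110 mm, slope under 0.04. The rack hasn't moved and is about 90 mm short of the stop. I'll lower behind the end panel.

Request:
{"api": "jog_arm", "payload": {
  "offset": [
    [-1,0,0],
    [0,0,30],
    [0,0,30],
    [0,0,25],
    [0,0,15],
    [0,0,0]
  ],
  "delta_rot": [
    [1.5,-1.9,0.3],
    [0,0,0],
    [0,0,0],
    [0,0,0],
    [0,0,0],
    [0,0,0]
  ],
  "jaw": [0,0,0,0,0,0]
}}

```text
time: 9.5
tool_pos: [546.6, -196.9, 85.2]
tcp_rot: [-179.8, -0.1, 10.0]
ft_force: [-0.1, 0.2, -0.3]
finger_gap: -0.3
```

Run:
```python
from h import *
where();o=snap("7");crop(o,"7")
p,d=o["top"]
# gap from stop face to lead panel: red blob & panel in lane coords
W=dep("top",d);L=np.stack([(W[...,:2]-O)@ex,(W[...,:2]-O)@ey,W[...,2]],-1)
l,b=blobs(p,(0,150,80),(6,255,255))
for i,c,s in b: 
    q=L[(l==i)&(d>0)];print(c,np.percentile(q,[5,50,95],axis=0).round())
q=L[(abs(L[...,0])<25)&(L[...,1]>110)&(L[...,1]<170)&(L[...,2]>80)];print(np.percentile(q,[5,50,95],axis=0).round() if len(q) else 0)
```

```text
lane 3.6 -177.9 z 85.2 [-1.798e+02 -1.000e-01  1.000e+01] [-0.1  0.2 -0.3] 9.5
[229.  240.3] [[-33. 235.  39.]
 [ -0. 244.  45.]
 [ 34. 252.  50.]]
[[-22. 111.  92.]
 [ -0. 140. 105.]
 [ 21. 144. 112.]]
```

View pics/cs7.png

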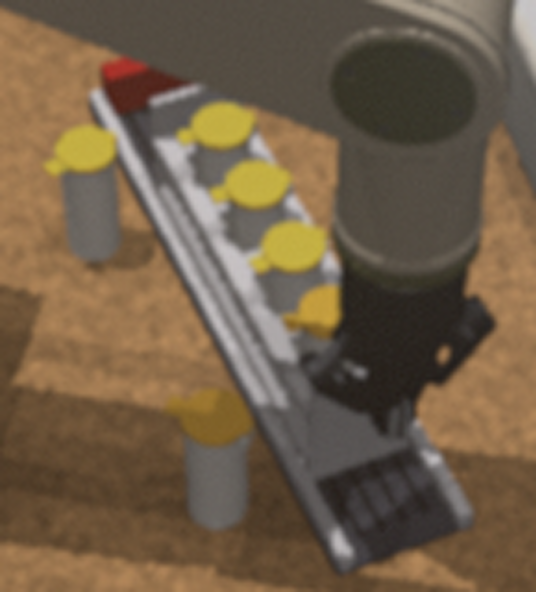

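Request:
{"api": "jog_arm", "payload": {
  "offset": [
    [-2,-5,0],
    [-1,-5,0],
    [0,-4,0],
    [0,-4,0],
    [0,-4,0],
    [0,-5,0],
    [0,-5,0],
    [0,-5,0],
    [0,-5,0],
    [0,-5,0]
  ],
  "delta_rot": [
    [0,0,0.4],
    [0,0,0],
    [0,0,0],
    [0,0,0],
    [0,0,0],
    [0,0,0],
    [0,0,0],
    [0,0,0],
    [0,0,0],
    [0,0,0]
  ],
  "jaw": [0,0,0,0,0,0,0,0,0,0]
}}

```text
time: 10.6
tool_pos: [540.5, -151.7, 94.5]
tcp_rot: [179.6, -0.8, 9.5]
ft_force: [0.8, -5.0, -0.9]
finger_gap: 0.4
```

```bash
cat >> h.py <<'E'
def lidys(o):
    p,d=o["top"];l,b=blobs(p,(15,150,60),(35,255,255),60)
    for i,c,s in b:
        q=onz("top",c,111)[:2]-O
        if abs(q@ex)<40: print("lid top",(q@ex).round(1),(q@ey).round(1),s[4])
E
python3 - <<'E'
from h import *
where();lidys(load("0"));o=snap("8");crop(o,"8");lidys(o)
E
```

```text
lane 5.1 -132.3 z 94.5 [179.6  -0.8   9.5] [ 0.8 -5.  -0.9] 10.6
lid top -13.3 -659.9 2840
lid top -1.5 -91.6 214
lid top -1.1 94.0 216
lid top -14.5 -660.7 2904
lid top -1.1 -7.5 215
lid top -8.5 -75.4 97
lid top -1.3 55.3 213
lid top -1.6 116.6 217
```

View pics/cs8.png

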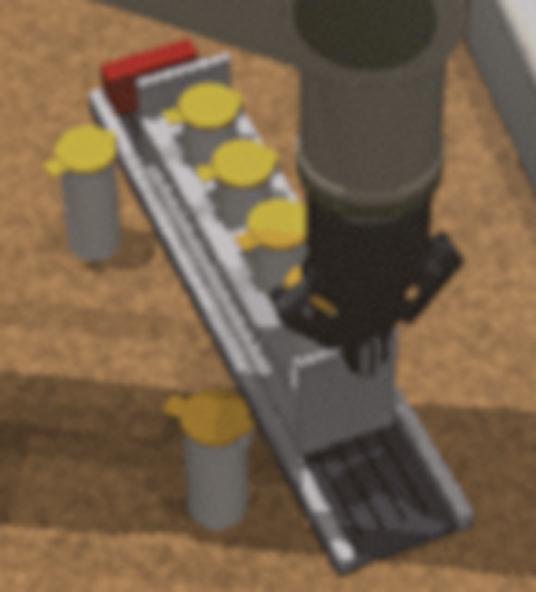

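The push works: the rack moved 22.6 mm at about 5 N. The tip is creeping up, so I'll add a downward correction.

Request:
{"api": "jog_arm", "payload": {
  "offset": [
    [-1,-5,3],
    [-1,-5,3],
    [-1,-5,3],
    [-0.5,-5,2],
    [-0.5,-5,2],
    [-0.5,-5,2],
    [-0.5,-5,1],
    [-0.5,-5,1],
    [0,-5,1],
    [0,-5,1]
  ],
  "delta_rot": [
    [0,0,0],
    [0,0,0],
    [0,0,0],
    [0,0,0],
    [0,0,0],
    [0,0,0],
    [0,0,0],
    [0,0,0],
    [0,0,0],
    [0,0,0]
  ],
  "jaw": [0,0,0,0,0,0,0,0,0,0]
}}

```text
time: 11.7
tool_pos: [538.4, -124.4, 92.1]
tcp_rot: [177.2, -2.0, 9.2]
ft_force: [-2.8, -12.4, 5.8]
finger_gap: 0.1
```

Run:
```python
from h import *
where();o=snap("9");crop(o,"9");lidys(o)
```

```text
lane 7.5 -105.1 z 92.1 [177.2  -2.    9.2] [ -2.8 -12.4   5.8] 11.7
lid top -14.6 -661.5 2889
lid top -1.6 -45.0 165
lid top 4.4 22.2 182
lid top 1.5 82.5 214
lid top 1.5 143.9 220
```

View pics/ct9.png

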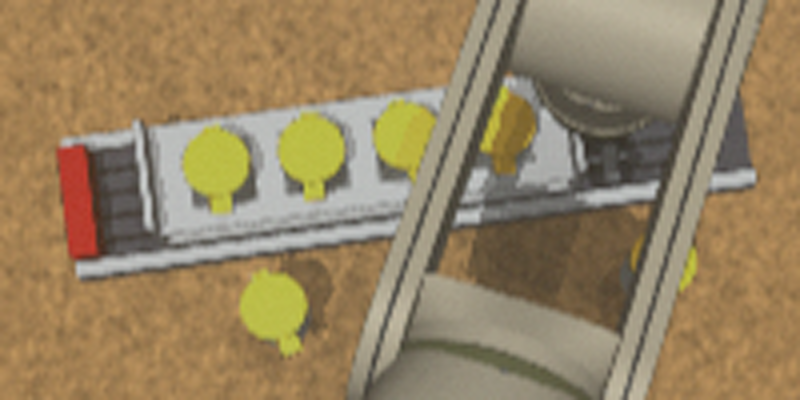

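The tool tilts and drifts under load. I'll back off slightly, straighten up, then continue.

Request:
{"api": "jog_arm", "payload": {
  "offset": [
    [0,8,0],
    [-4,3,3],
    [-4,0,4],
    [0,0,2],
    [0,0,0]
  ],
  "delta_rot": [
    [0,0,0],
    [2.8,-2,-0.4],
    [0,0,0],
    [0,0,0],
    [0,0,0]
  ],
  "jaw": [0,0,0,0,0]
}}

```text
time: 12.3
tool_pos: [531.7, -135.7, 82.5]
tcp_rot: [-179.9, 0.0, 9.6]
ft_force: [-0.3, -0.8, 0.4]
finger_gap: 0.1
```

Run:
```python
from h import *
where()
```

```text
lane -1.0 -115.2 z 82.5 [-179.9    0.     9.6] [-0.3 -0.8  0.4] 12.3
```

Request:
{"api": "jog_arm", "payload": {
  "offset": [
    [0,-5,0],
    [0,-4,0.5],
    [0,-5,0.5],
    [-0.5,-6,1],
    [-0.5,-6,1],
    [-0.5,-6,1],
    [-0.5,-6,1],
    [-0.5,-6,1],
    [-0.5,-6,1]
  ],
  "delta_rot": [
    [0,0,0],
    [0,0,0],
    [0,0,0],
    [0.3,0,0],
    [0.3,0,0],
    [0.3,0,0],
    [0.3,0,0],
    [0.3,0,0],
    [0.3,0,0]
  ],
  "jaw": [0,0,0,0,0,0,0,0,0]
}}

```text
time: 13.2
tool_pos: [524.0, -91.0, 81.4]
tcp_rot: [-179.3, -0.5, 9.7]
ft_force: [-0.1, -6.7, 1.3]
finger_gap: -0.6
```

Run:
```python
from h import *
where();o=snap("10");crop(o,"10");lidys(o)
```

```text
lane -1.1 -69.8 z 81.4 [-179.3   -0.5    9.7] [-0.1 -6.7  1.3] 13.2
lid top -14.0 -661.3 2897
lid top -6.6 -16.4 66
lid top 1.3 54.9 216
lid top 1.2 117.5 215
lid top 1.1 178.6 219
```

View pics/ct10.png

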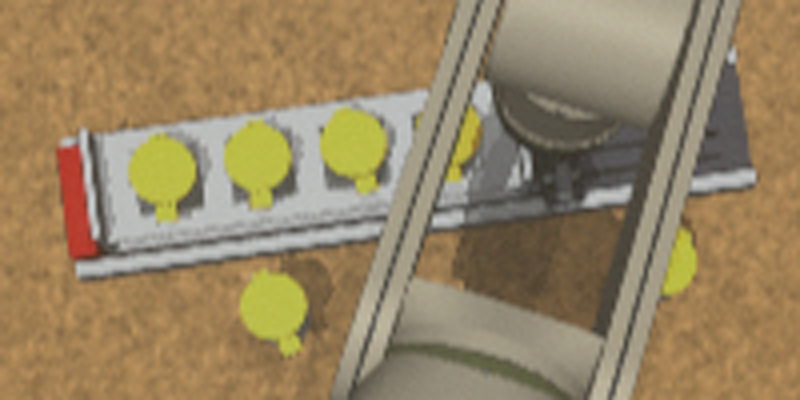

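Request:
{"api": "jog_arm", "payload": {
  "offset": [
    [0,-4,0.5],
    [0,-4,0.5],
    [0,-4,0.5],
    [0,-3,0.5]
  ],
  "delta_rot": [
    [0,0,0],
    [0,0,0],
    [0,0,0],
    [0,0,0]
  ],
  "jaw": [0,0,0,0]
}}

```text
time: 13.7
tool_pos: [523.5, -86.8, 82.2]
tcp_rot: [179.5, -0.7, 9.6]
ft_force: [0.2, -13.1, -0.7]
finger_gap: -0.1
```

Run:
```python
from h import *
where();o=snap("11");crop(o,"11");lidys(o)
```

```text
lane -1.0 -65.6 z 82.2 [179.5  -0.7   9.6] [  0.2 -13.1  -0.7] 13.7
lid top -13.4 -660.9 2942
lid top -5.3 -9.0 107
lid top 1.3 58.6 217
lid top 1.2 121.2 218
lid top 1.2 182.8 218
```

Request:
{"api": "jog_arm", "payload": {
  "offset": [
    [0,-5,0.5],
    [0,-5,0.5],
    [0,-5,0.5]
  ],
  "delta_rot": [
    [0,0,0],
    [0,0,0],
    [0,0,0]
  ],
  "jaw": [0,0,0]
}}

```text
time: 14.1
tool_pos: [523.6, -86.9, 83.8]
tcp_rot: [177.9, -0.9, 9.5]
ft_force: [-0.4, -26.8, -0.6]
finger_gap: -0.2
```

Run:
```python
from h import *
where();o=snap("12");crop(o,"12");lidys(o)
```

```text
lane -0.8 -65.6 z 83.8 [177.9  -0.9   9.5] [ -0.4 -26.8  -0.6] 14.1
lid top -14.9 -661.7 2933
lid top -1.5 -6.4 154
lid top 3.5 61.1 188
lid top 1.5 121.9 216
lid top 1.0 183.3 223
```

View pics/ct12.png

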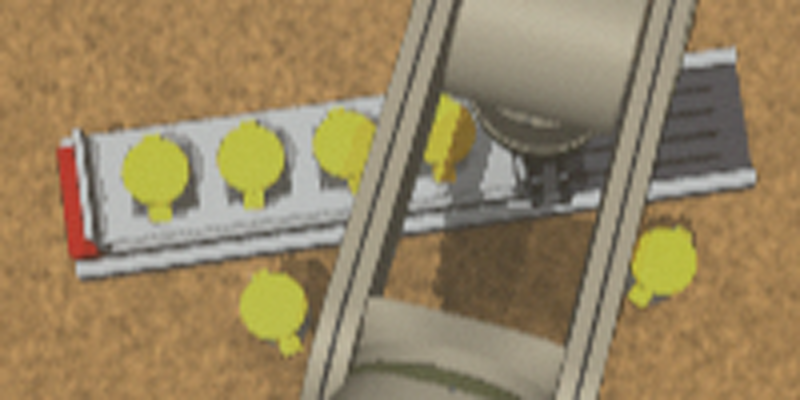

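The force rose to 27 N with no motion and the panel touches the red stop at (85,200), so the rack is home. I'll retreat.

Request:
{"api": "jog_arm", "payload": {
  "offset": [
    [0,10,0],
    [0,20,0],
    [0,20,-5],
    [0,10,-30],
    [0,10,-40],
    [0,20,-30],
    [0,40,0],
    [0,40,0],
    [0,0,0],
    [0,0,0]
  ],
  "delta_rot": [
    [0,0,0],
    [0,0,0],
    [0,0,0],
    [0,0,0],
    [0,0,0],
    [0,0,0],
    [0,0,0],
    [0,0,0],
    [0,0,0],
    [0,0,0]
  ],
  "jaw": [0,0,0,0,0,0,0,0,0,0]
}}

```text
time: 15.2
tool_pos: [549.6, -252.6, 197.8]
tcp_rot: [178.1, -0.8, 9.8]
ft_force: [0.1, 0.6, -0.3]
finger_gap: -0.0
```

Run:
```python
from h import *
where();o=snap("13");crop(o,"13");lidys(o)
p0=load("0")
for n in o:
    p,d=o[n];W=dep(n,d);L=np.stack([(W[...,:2]-O)@ex,(W[...,:2]-O)@ey,W[...,2]],-1)
    h=cv2.cvtColor(p,cv2.COLOR_RGB2HSV);m=cv2.inRange(h,(15,150,60),(35,255,255))>0
    for c in(-4,58.5,121,183):
        q=L[m&(d>0)&(abs(L[...,0])<60)&(abs(L[...,1]-c)<29)&(L[...,2]>90)]
        s=np.linalg.lstsq(np.c_[q[:,:2],np.ones(len(q))],q[:,2],rcond=None)[0]
        print(n,len(q),np.median(q,0).round(1),"slope",s[:2].round(3))
```

```text
lane -2.7 -233.4 z 197.8 [178.1  -0.8   9.8] [ 0.1  0.6 -0.3] 15.2
lid top -14.7 -660.1 2892
lid top 0.3 -3.0 215
lid top 1.3 58.3 222
lid top 1.4 120.9 214
lid top 0.9 182.5 220
side 177 [  0.2  -6.1 109.8] slope [-0.005 -0.039]
side 165 [  0.4  54.5 109.5] slope [ 0.008 -0.059]
side 148 [ -0.3 117.7 109.6] slope [ 0.04  -0.063]
side 143 [  1.1 180.3 109.8] slope [ 0.002 -0.036]
top 215 [  0.7  -2.7 110.4] slope [ 0.021 -0.004]
top 221 [  2.   58.1 110.1] slope [-0.002 -0.025]
top 214 [  1.9 121.  110.3] slope [ 0.007 -0.016]
top 219 [  1.5 182.8 110.4] slope [-0.007  0.024]
```

View pics/ct13.png

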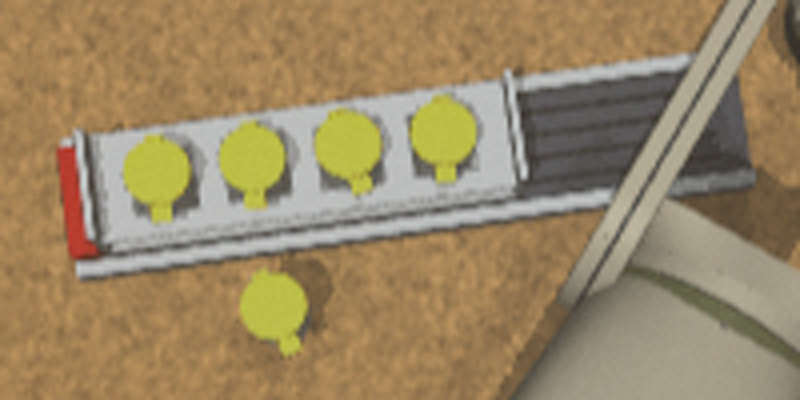

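View pics/cs13.png

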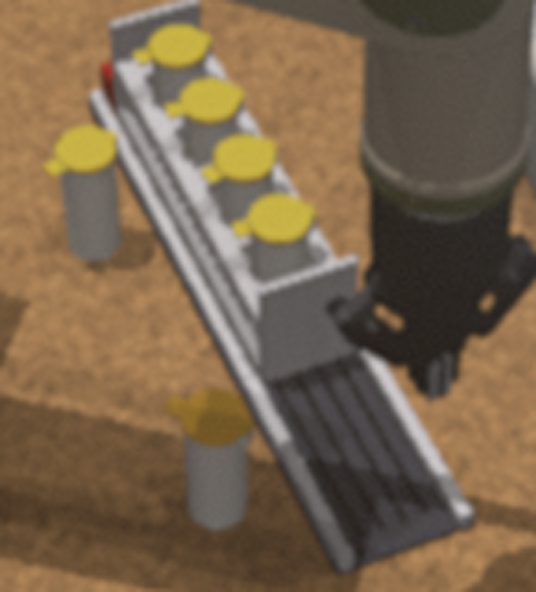

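The rack sits against the stop, all lids are flat, and the robot is clear of everything.

```bash
python3 -c "
from bench import r
print(r.hand_in())"
```

```text
the job is handed in; nothing more can be done
None
```

I closed both open lids (the middle two vials), then pushed the rack about 89 mm along the lane against the red stop. The job was handed in with about 15 s on the clock; no verdict is reported.

**Lids:** I swept each one over with the closed fingertips and pressed it flat, feeling about 21 N on the first and at least 9 N on the second. At the last check all four tops read about 110 mm above the table. Their slope in the opening direction was at most 0.04 rad, against the 0.1 limit. The side camera showed up to 0.06 across the hinge where the top camera showed at most 0.025; I took that as depth noise.

**Rack:** The force rose to about 27 N with no further motion, and the top view shows the panel touching the stop. After I backed off, the lids measured within about 1 mm of their pressed position.

**During the push:** The tool crept up about 10 mm and tilted about 3° under load. I backed off once to straighten it, then carried on.

**Bystanders:** The two spare vials look unmoved in the close-up views. I did not measure the other bystanders again, but the arm never came near them at table height.

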